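# Find the tired spring mount and push its tag down

## Robot

A 6-joint arm with a two-finger parallel gripper is mounted at the origin on the work surface. World frame = base frame: x ahead of the robot, y to its left, z up, the work surface at z = 0. Lengths are in m, angles in rad, forces in N, time in s.
With the tool pointing down it reaches from about 0.275 to 0.825 m from the base axis. Payload 4.9 kg.
Tool frame: the origin (TCP) lies midway between the tips of the shut fingers; the grasp point (between the pads) lies 19 mm behind it (env.grip_point_offset is the z of the grasp point in the tool frame, in m); z points along the fingers, y is the direction in which the jaws open and shut (so a half turn about z gives the same grasp; the last joint's range is limited). The gripper opens to 85 mm and grips with 20 to 120 N. Pads are 22 mm wide; open, the fingers measure 114 mm over their backs; the gripper's body (76 mm by 85 mm) begins 54 mm behind the grasp point. The pads swing forward as they close: fully open they stand 13 mm farther back than shut.
Start: joints at [0.984, 0.326, -0.193, 1.052, 0, 1.437], TCP at [0.241, 0.495, 0.197] pointing down, gripper open.
Joint ranges: [-2.65, 2.65], [-0.97, 1.79], [-1.3, 1.35], [-1.93, 2.1], [-1.47, 1.37], [-3.14, 3.14]. Speed limits (rad/s): [2.57, 2.57, 3.14, 3.14, 3.14, 3.14].

## Interface

Orientations are given as [roll, pitch, yaw] about the fixed x, y, z axes, in that order (R = Rz(yaw) Ry(pitch) Rx(roll)).
In Python, from bench import env, hand, solver, cams gives the robot as it stands. The module is installed in compiled form; this text tells all that it offers. Calls block until the motion is done:
- env.move_pose(position, orientation): joint-space move of the TCP to a pose.
- env.move_straight(position, attitude=None, rate=0.15, threshold=None): straight line of the TCP; attitude=None keeps the orientation; rate is the mean speed in m/s. With threshold (N) it stops when the force on the tool has changed by that much, and returns True; else False.
- env.move_joints(angles): joint-space move.
- hand.command_gripper(opening, grip_force=None): opening from 0.0 (shut) to 1.0 (fully open); grip_force is the grip in N (None keeps the last); returns when the fingers have stopped.
- env.hold(seconds).
- solver.inverse_kinematics(position, orientation): joint angles nearest the present ones, or None.
- env.observe(): the state.
- cams.snapshot(name): name is "scene" or "top" or "wrist"; returns the picture (420x560x3 uint8, blue, green, red); there is no depth.
- cams.get_calibration(name): a dict with "vfov" (degrees; the focal length in pixels is half the picture's height over the tangent of half this angle, whatever the lens; pixels are square), "cx", "cy" (the principal point, pixels), "R" (3x3) and "t" (3): a world point X has camera coordinates R X + t; the wrist camera has in their place "mount" (4x4, takes a point from camera to tool coordinates, whose origin is the TCP and whose axes are the flange's). Camera axes: x right, y down, z forward; pixel columns grow to the right and rows downward; lengths in m; the calibration is good to about 2 mm. A picture is of the moment at which its call begins: read the wrist's pose just before it. get_calibration takes no time and is no camera call.
A pose or a line that the arm cannot do raises env.Unreachable and nothing moves.
- env.sign_off(): hands the job in, once; it reports no verdict.
The state is a dict: "t": time; "qpos": joint angles; "joint_velocities": joint speeds; "tau": joint torques, N m; "tcp_pos": TCP position; "ee_rot": TCP orientation; "contact_force": force on the tool from outside, world axes, zero at the start; "torque": the same for the moment, N m; "grip_width": opening from 0.0 (shut) to 1.0 (fully open).
Only numpy, scipy, OpenCV 4.12 (cv2) and the standard library are available. Lean on these libraries where they do the work, as an engineer would, in place of code of your own. Each camera call takes 0.05 s, during which the arm holds its last target. There are 200 camera calls.

## Task

Three spring mounts for a carving stand are on the bench and one has the softest spring. With the fingertips press each pad at least half-way down for a moment and let it rise again, going from the robot's left to its right, to feel which is the softest; then push that mount's tag fully down. Leave the other two tags up, pick nothing up, and leave the mounts and everything around them standing where they are.

Things in the scene. Friction and masses are not known exactly. Their poses are not given: they have to be found in the camera images.
- mount_a: one of three look-alike spring mounts, loose on the bench, 0.9 kg: grey plate 136 x 64 x 10 mm (x from -96 to +40 mm), round pad on top, tag at one end. Origin on the bench under the pad; the tag is 72 mm along the mount's -x, roughly towards the robot. One stands left (y over 0.15 m), one mid (|y| under 0.06), one right (y under -0.15); which is where varies
- pad_a_top (a point): centre of the pad's top: a black rubber disc 48 mm across on a steel sleeve over a coil spring, 60 mm above the bench when free; it moves with the pad
- pad_a (a joint): how far this pad is pressed, m: 0 free, 0.007 half-way, 0.014 bottomed; it springs back. All begin to give at about 1 N; then they differ: half-way takes from about 3 N (softest) to 10 N, bottomed 5 to 19 N; the softest takes less than two thirds of the next one's force at half-way
- tag_a_top (a point): centre of the top of this mount's tag: a T-shaped aluminium tab, head 20 mm (along the mount's x) by 34 mm (along y) and 6 mm thick, its top 58 mm above the bench when up, 44 mm when fully down (head seated on its two dark guide cheeks); it moves with the tag
- tag_a (a joint): how far this tag is pushed down, m: 0 up (as it starts), 0.014 fully down. It slides stiffly (about 3.5 N) and stays where it is left
- mount_b: one of three look-alike spring mounts, loose on the bench, 0.9 kg: grey plate 136 x 64 x 10 mm (x from -96 to +40 mm), round pad on top, tag at one end. Origin on the bench under the pad; the tag is 72 mm along the mount's -x, roughly towards the robot. One stands left (y over 0.15 m), one mid (|y| under 0.06), one right (y under -0.15); which is where varies
- pad_b_top (a point): centre of the pad's top: a black rubber disc 48 mm across on a steel sleeve over a coil spring, 60 mm above the bench when free; it moves with the pad
- pad_b (a joint): how far this pad is pressed, m: 0 free, 0.007 half-way, 0.014 bottomed; it springs back. All begin to give at about 1 N; then they differ: half-way takes from about 3 N (softest) to 10 N, bottomed 5 to 19 N; the softest takes less than two thirds of the next one's force at half-way
- tag_b_top (a point): centre of the top of this mount's tag: a T-shaped aluminium tab, head 20 mm (along the mount's x) by 34 mm (along y) and 6 mm thick, its top 58 mm above the bench when up, 44 mm when fully down (head seated on its two dark guide cheeks); it moves with the tag
- tag_b (a joint): how far this tag is pushed down, m: 0 up (as it starts), 0.014 fully down. It slides stiffly (about 3.5 N) and stays where it is left
- mount_c: one of three look-alike spring mounts, loose on the bench, 0.9 kg: grey plate 136 x 64 x 10 mm (x from -96 to +40 mm), round pad on top, tag at one end. Origin on the bench under the pad; the tag is 72 mm along the mount's -x, roughly towards the robot. One stands left (y over 0.15 m), one mid (|y| under 0.06), one right (y under -0.15); which is where varies
- pad_c_top (a point): centre of the pad's top: a black rubber disc 48 mm across on a steel sleeve over a coil spring, 60 mm above the bench when free; it moves with the pad
- pad_c (a joint): how far this pad is pressed, m: 0 free, 0.007 half-way, 0.014 bottomed; it springs back. All begin to give at about 1 N; then they differ: half-way takes from about 3 N (softest) to 10 N, bottomed 5 to 19 N; the softest takes less than two thirds of the next one's force at half-way
- tag_c_top (a point): centre of the top of this mount's tag: a T-shaped aluminium tab, head 20 mm (along the mount's x) by 34 mm (along y) and 6 mm thick, its top 58 mm above the bench when up, 44 mm when fully down (head seated on its two dark guide cheeks); it moves with the tag
- tag_c (a joint): how far this tag is pushed down, m: 0 up (as it starts), 0.014 fully down. It slides stiffly (about 3.5 N) and stays where it is left
- chisel: a stone chisel lying on the bench, wooden handle, 210 mm long, 24 mm high; origin under its middle; a bystander, to be left alone
- club_hammer: a club hammer lying on the bench, steel head 45 x 100 x 45 mm, handle 190 mm; origin under its middle; a bystander, to be left alone
- offcut: a stepped marble offcut 50 x 36 x 36 mm; origin under its middle; a bystander, to be left alone
- rubbing_block: a brick-coloured rubbing stone 60 x 34 x 30 mm; origin under its middle; a bystander, to be left alone
- try_square: a try square lying flat, wooden stock 100 mm long and 18 mm high, steel blade 130 mm; origin under the stock; a bystander, to be left alone
- mug: a white mug, 80 mm across, 90 mm high; origin under its middle; a bystander, to be left alone
- stone_wedge: a pale block of stone 90 x 50 x 35 mm; origin under its middle; a bystander, to be left alone
Mind the look-alikes: they are no part of the job. Leave any blue or red look-alike of the mount_a alone.

How it is judged:
On the way, in this order (a step that is already met when the one before it is completed fails the run):
1. the pad on the robot's left is pressed at least half-way down (((value of joint pad_a above 0.0065 m and world y of mount_a above 0.12 m) or (value of joint pad_b above 0.0065 m and world y of mount_b above 0.12 m) or (value of joint pad_c above 0.0065 m and world y of mount_c above 0.12 m))), for 0.1 s.
2. then the pad in the middle (((value of joint pad_a above 0.0065 m and world y of mount_a between -0.12 and 0.12 m) or (value of joint pad_b above 0.0065 m and world y of mount_b between -0.12 and 0.12 m) or (value of joint pad_c above 0.0065 m and world y of mount_c between -0.12 and 0.12 m))), for 0.1 s.
3. then the pad on the robot's right (((value of joint pad_a above 0.0065 m and world y of mount_a below -0.12 m) or (value of joint pad_b above 0.0065 m and world y of mount_b below -0.12 m) or (value of joint pad_c above 0.0065 m and world y of mount_c below -0.12 m))), for 0.1 s.
4. then the tag of the softest mount is pushed fully down (value of joint tag_b above 0.012 m), for 0.2 s.
At the end, for the whole second after the job is handed in: The softest mount's tag is down by more than 12 of its 14 mm, the other two tags are up (within 3 mm), all pads are free (within 2 mm), and the mounts and bystanders stand upright within 20 mm of where they were (value of joint tag_b above 0.012 m and value of joint each of tag_a, tag_c below 0.003 m and value of joint each of pad_a, pad_b, pad_c below 0.002 m and distance of each of mount_a, mount_b, mount_c, chisel, club_hammer, offcut, rubbing_block, try_square, mug, stone_wedge from where it was at the start of the episode below 0.02 m and angle between each of mount_a, mount_b, mount_c's own z axis and vertical below 0.1 rad and linear speed of each of mount_a, mount_b, mount_c below 0.02 m/s); the robot touches nothing.
It fails at once if the tag of a mount that is not the softest is pushed down (more than 4 mm) (value of joint any of tag_a, tag_c above 0.004 m).
It fails at once if a mount is lifted, tipped (0.15 rad) or shoved more than 20 mm (distance of any of mount_a, mount_b, mount_c from where it was at the start of the episode above 0.02 m or angle between any of mount_a, mount_b, mount_c's own z axis and vertical above 0.15 rad or height (world z) of any of mount_a, mount_b, mount_c above 0.01 m).
It fails at once if a bystander is picked up or moved more than 20 mm (distance of any of chisel, club_hammer, offcut, rubbing_block, try_square, mug, stone_wedge from where it was at the start of the episode above 0.02 m).
It also fails if it takes over 48 s, if anything falls off the work surface, if the arm or the gripper's body presses on something with over 40 N, if the wrist force passes 120 N, or if a joint passes its speed limit or range.

## Working session

There is one attempt and no reset: what is moved stays moved. The work goes in short steps, each a Python script; the robot and the scene stay as the last script left them, time stands still between calls to the robot, and variables do not carry over. Pictures are saved under pics/ and viewed, on a budget of 10 in all, crops included, one or two more only if the job needs it, and the job is handed in when it is done.

```bash
mkdir -p pics
python3 - <<'E'
from bench import env,hand,solver,cams
import cv2
for n in("top","scene"):
    cv2.imwrite(f"pics/{n}0.png",cams.snapshot(n)); print(n,cams.get_calibration(n))
s=env.observe(); print(s["t"],s["tcp_pos"],s["ee_rot"],s["contact_force"],s["grip_width"])
E
```

```text
top {'vfov': 47.41127755392873, 'cx': 281.2623528860551, 'cy': 212.29048901119586, 'R': array([[ 0.02381249, -0.99968498,  0.00793119],
       [-0.99118962, -0.0246426 , -0.1301379 ],
       [ 0.13029235, -0.0047624 , -0.99146418]]), 't': array([0.08699394, 0.47313169, 1.16536766])}
scene {'vfov': 48.27124852811664, 'cx': 283.46596521601424, 'cy': 212.6536225361105, 'R': array([[ 0.59092173,  0.80667168,  0.00960811],
       [ 0.64134026, -0.46251783, -0.61217639],
       [-0.48938143,  0.36791039, -0.79066286]]), 't': array([-0.35318317, -0.19446992,  1.52544245])}
0.1 [0.24026474 0.49409345 0.19605866] [-3.13999896e+00 -2.24544550e-04  2.68880561e+00] [-0.01725195 -0.31534575 -0.06879198] 0.9981943272807807
```

View pics/top0.png

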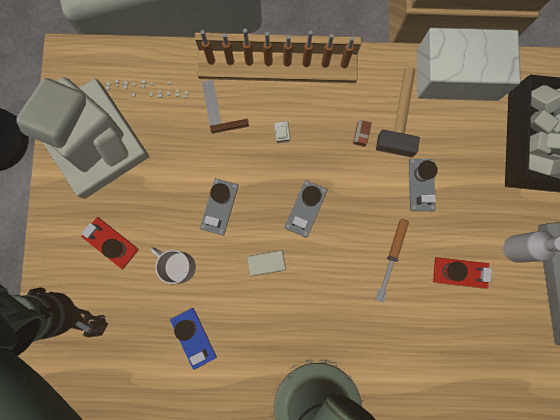

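View pics/scene0.png

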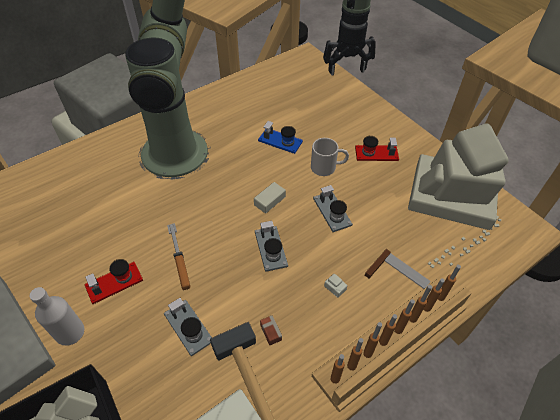

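The top view shows the grey mounts' pads at about (220,193), (311,195) and (427,170), with tags at (212,223), (294,222) and (429,200). In the scene view the pads are at (338,209), (273,245) and (192,326), and the tags at (327,192), (267,229) and (178,307).

```bash
cat > helpers.py <<'E'
import numpy as np,cv2
from bench import env,hand,solver,cams
def ray(n,p,c=None):
    c=c or cams.get_calibration(n); f=210/np.tan(np.radians(c["vfov"]/2))
    R,t=np.array(c["R"]),np.array(c["t"])
    d=R.T@[(p[0]-c["cx"])/f,(p[1]-c["cy"])/f,1]; return -R.T@t,d/np.linalg.norm(d)
def plane(n,p,z):
    o,d=ray(n,p); return o+d*(z-o[2])/d[2]
def tri(p,q):
    a,u=ray("top",p); b,v=ray("scene",q)
    s=np.linalg.lstsq(np.c_[u,-v],b-a,rcond=None)[0]
    x,y=a+s[0]*u,b+s[1]*v; return (x+y)/2,np.linalg.norm(x-y)
def blob(img,p,mask,r=16):
    n,l,st,ce=cv2.connectedComponentsWithStats(mask.astype(np.uint8))
    d=[np.hypot(*(ce[i]-p))+1e3*(st[i,4]<15) for i in range(1,n)]
    i=1+int(np.argmin(d)); return ce[i],st[i]
E
python3 - <<'E'
from helpers import *
np.set_printoptions(precision=4,suppress=True)
T=cv2.imread("pics/top0.png");S=cv2.imread("pics/scene0.png")
P={"L":[(220,193),(212,223),(338,207),(327,190)],"M":[(311,195),(294,222),(273,242),(267,227)],"R":[(427,170),(429,200),(192,324),(178,305)]}
for k,(a,b,c,d) in P.items():
    tp,s1=blob(T,a,T.max(2)<62); sp,s2=blob(S,c,S.max(2)<50)
    tt,s3=blob(T,b,T.min(2)>165); st,s4=blob(S,d,S.min(2)>165)
    print(k,"pad",tp,s1,sp,s2,tri(tp,sp),plane("top",tp,.058))
    print(k,"tag",tt,s3,st,s4,tri(tt,st),plane("top",tt,.058))
cs=[cv2.resize(T[150:240,190:330],None,fx=4,fy=4),cv2.resize(S[170:260,250:390],None,fx=4,fy=4)]
cv2.imwrite("pics/crop1.png",cv2.resize(np.vstack(cs),None,fx=.83,fy=.83))
E
```

```text
L pad [219.6159 192.5688] [211 184  18  19 276] [337.8474 207.2105] [330 200  17  15 190] (array([0.513 , 0.2516, 0.0547]), np.float64(0.00039300840412087937)) [0.5123 0.251  0.058 ]
L tag [211.359  220.2949] [205 216  14  10  78] [327.6875 189.125 ] [322 185  11   7  16] (array([0.4443, 0.2696, 0.0556]), np.float64(0.0024109871749222267)) [0.4434 0.2683 0.058 ]
M pad [311.0543 195.1449] [302 186  19  19 276] [272.6916 246.0264] [264 238  18  17 227] (array([0.5122, 0.0264, 0.0546]), np.float64(0.0003180725555101406)) [0.5115 0.0265 0.058 ]
M tag [299.8846 221.6026] [293 217  15  11  78] [266.2941 225.7059] [261 224  13   4  17] (array([0.4461, 0.0523, 0.0518]), np.float64(0.0003719082700899171)) [0.4455 0.0527 0.058 ]
R pad [427.1778 169.5556] [418 161  19  19 270] [190.6518 326.8115] [181 317  20  20 313] (array([ 0.5842, -0.2614,  0.0537]), np.float64(0.0005952307350400054)) [ 0.583  -0.2603  0.058 ]
R tag [427.4918 197.6721] [422 195  14   7  61] [175.5909 305.6364] [169 301  14   9  22] (array([ 0.5135, -0.2629,  0.0502]), np.float64(0.0010817528528761994)) [ 0.5124 -0.2599  0.058 ]
```

View pics/crop1.png

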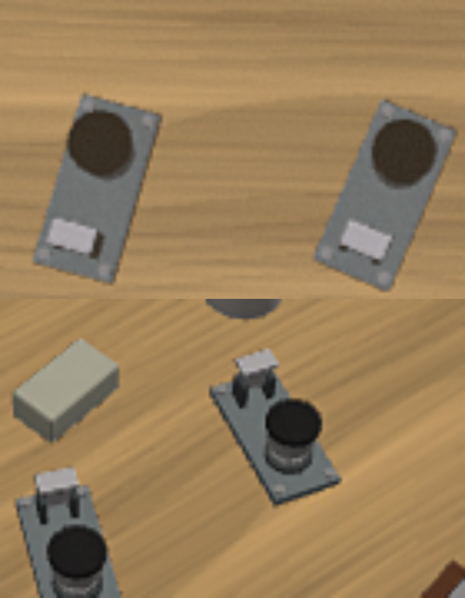

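Both views agree to within 2.5 mm, and the pad-to-tag distances come out at about 71 mm against the stated 72 mm. I'll press the left pad now.

```bash
cat >> helpers.py <<'E'
PADS={"L":(.5127,.2513,-.246),"M":(.5118,.0265,-.377),"R":(.5836,-.2610,-.004)}
def yawfor(p,a):
    best=None
    for y in(a,a+np.pi,a-np.pi):
        q=solver.inverse_kinematics(p,[np.pi,0,y])
        if q is not None and (best is None or abs(q[5])<best[0]): best=(abs(q[5]),y)
    return best[1]
def fz(n=5):
    f=[]
    for _ in range(n): env.hold(.02); f.append(env.observe()["contact_force"])
    return np.mean(f,0)
def press(x,y,a,zs,top):
    o=[np.pi,0,yawfor([x,y,.13],a)]
    env.move_pose([x,y,.13],o); env.move_straight([x,y,top],rate=.12); env.hold(.1); b=fz()
    for z in zs:
        env.move_straight([x,y,z],rate=.03); env.hold(.1); f=fz()-b; s=env.observe()
        print(z,"tcp",s["tcp_pos"].round(4),"f",f.round(2),"t",round(s["t"],2),flush=True)
        if abs(f[2])>25: print("STOP");break
    env.move_straight([x,y,top],rate=.08); env.move_straight([x,y,.13],rate=.15)
E
python3 - <<'E'
from helpers import *
hand.command_gripper(0.0)
press(*PADS["L"],[.058,.054,.051,.0495],.068)
print(env.observe()["t"])
E
```

```text
0.058 tcp [0.5128 0.2513 0.0581] f [-0.22 -0.03 -0.1 ] t 3.77
0.054 tcp [0.5127 0.2513 0.054 ] f [-0.5  -0.15 -0.09] t 4.23
0.051 tcp [0.5127 0.2513 0.051 ] f [-0.65 -0.37 -0.29] t 4.67
0.0495 tcp [0.5127 0.2513 0.0495] f [-0.21 -0.29 -0.34] t 5.1
6.05
```

There was no force at all down to 49.5 mm, so the fingertips didn't load the pad. I'll check the gripper and take a closer look.

Run:
```python
from helpers import *
s=env.observe(); print(s["grip_width"],s["tcp_pos"],s["ee_rot"],s["qpos"])
c=cams.get_calibration("wrist"); print(c)
a=cams.snapshot("scene"); w=cams.snapshot("wrist")
cv2.imwrite("pics/w1.png",np.hstack([cv2.resize(w,(400,300)),cv2.resize(a[120:270,240:440],(400,300))]))
```

```text
0.000745145420236967 [0.51231717 0.25115877 0.12935375] [-3.14125864e+00 -5.13562913e-04  2.89555013e+00] [ 3.26456969e-01  4.16497857e-01 -2.39097927e-01  9.15813165e-01
 -2.54130190e-06  5.72499405e-01]
{'vfov': 71.79287293988011, 'cx': 280.98496975732553, 'cy': 210.7635788059791, 'mount': array([[-6.65970415e-04, -9.48927021e-01, -3.15494952e-01,
         8.16244884e-02],
       [ 9.99999675e-01, -4.88765275e-04, -6.40795108e-04,
        -9.84834469e-05],
       [ 4.53864817e-04, -3.15495276e-01,  9.48927039e-01,
        -1.77118480e-01],
       [ 0.00000000e+00,  0.00000000e+00,  0.00000000e+00,
         1.00000000e+00]])}
```

View pics/w1.png

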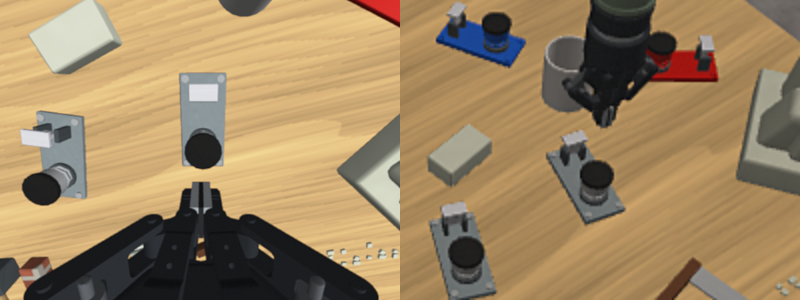

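```bash
cat >> helpers.py <<'E'
from scipy.spatial.transform import Rotation as Ro
def wcal():
    s=env.observe(); M=np.eye(4); M[:3,:3]=Ro.from_euler("xyz",s["ee_rot"]).as_matrix(); M[:3,3]=s["tcp_pos"]
    c=dict(cams.get_calibration("wrist")); W=np.linalg.inv(M@c["mount"]); c["R"],c["t"]=W[:3,:3],W[:3,3]; return c
def proj(c,X):
    f=210/np.tan(np.radians(c["vfov"]/2)); p=np.array(c["R"])@X+c["t"]; return [c["cx"]+f*p[0]/p[2],c["cy"]+f*p[1]/p[2]]
E
python3 - <<'E'
from helpers import *
np.set_printoptions(precision=4,suppress=True)
c=wcal(); t=env.observe()["tcp_pos"]
print("tcp in wrist, x1/1.4",np.array(proj(c,t))/1.4,"tcp in scene crop",(np.array(proj(cams.get_calibration("scene"),t))-[240,120])*2+[400,0])
print("pad pred",np.array(proj(c,[.5127,.2513,.06]))/1.4, "tag pred",np.array(proj(c,[.4434,.269,.058]))/1.4)
def wp(p,z):
    o,d=ray(0,np.array(p)*1.4,c); return o+d*(z-o[2])/d[2]
print("pad from wrist",wp((203,148),.06),"tag",wp((203,92),.058),"Mpad",wp((43,189),.06),"Mtag",wp((35,138),.058))
E
```

```text
tcp in wrist, x1/1.4 [200.9528 173.6153] tcp in scene crop [600.0845 140.0795]
pad pred [201.4972 151.3273] tag pred [201.7777  91.875 ]
pad from wrist [0.5089 0.2542 0.06  ] tag [0.4439 0.2703 0.058 ] Mpad [0.5126 0.0336 0.06  ] Mtag [0.4463 0.0557 0.058 ]
```

Laterally it's right, but the visible tip is about 17 crop px (roughly 20 mm) higher than the reported TCP. The fingers never reached the pad. I'll find contact by force instead, using small steps.

```bash
cat >> helpers.py <<'E'
def feel(x,y,a,top,depth=.010,zmin=.022,fmax=22,step=.0015):
    o=[np.pi,0,yawfor([x,y,.13],a)]
    if np.hypot(*(env.observe()["tcp_pos"][:2]-[x,y]))>.01: env.move_pose([x,y,.13],o)
    env.move_straight([x,y,top],rate=.12); env.hold(.1); b=fz(); z=top; zc=None; prev=0
    while z>zmin:
        z-=step; env.move_straight([x,y,z],rate=.03); f=(fz(3)-b); s=env.observe()
        print(f"z {z:.4f} tcp {s['tcp_pos'][2]:.4f} f {f.round(2)} t {s['t']:.2f}",flush=True)
        if zc is None and f[2]>1.0: zc=z
        if f[2]>fmax or(zc and z<=zc-depth+1e-6): break
    env.hold(.15)
    env.move_straight([x,y,top+.004],rate=.08); env.move_straight([x,y,.11],rate=.15); return zc
E
python3 - <<'E'
from helpers import *
print(feel(*PADS["L"],.048)); print(env.observe()["t"])
a=cams.snapshot("scene")
E
```

```text
z 0.0465 tcp 0.0466 f [1.08 0.12 0.25] t 7.47
z 0.0450 tcp 0.0449 f [0.47 0.08 0.4 ] t 7.77
z 0.0435 tcp 0.0434 f [ 0.31  0.41 -0.09] t 8.07
z 0.0420 tcp 0.0419 f [-0.06  0.05  0.22] t 8.37
z 0.0405 tcp 0.0404 f [ 0.33  0.04 -0.35] t 8.67
z 0.0390 tcp 0.0389 f [ 0.06 -0.05 -0.19] t 8.97
z 0.0375 tcp 0.0374 f [ 0.01  0.22 -0.03] t 9.27
z 0.0360 tcp 0.0359 f [0.39 0.56 0.05] t 9.57
z 0.0345 tcp 0.0344 f [ 0.26  0.   -0.62] t 9.87
z 0.0330 tcp 0.0329 f [ 0.22 -0.2   0.36] t 10.17
z 0.0315 tcp 0.0314 f [ 0.23  0.12 -0.32] t 10.47
z 0.0300 tcp 0.0299 f [-0.17  0.22  0.18] t 10.77
z 0.0285 tcp 0.0285 f [ 0.92 -0.74 -0.05] t 11.07
z 0.0270 tcp 0.0269 f [0.11 0.27 0.06] t 11.37
z 0.0255 tcp 0.0256 f [0.45 0.16 0.4 ] t 11.67
z 0.0240 tcp 0.0241 f [0.7  0.22 1.61] t 11.97
z 0.0225 tcp 0.0226 f [0.27 0.04 2.12] t 12.27
z 0.0210 tcp 0.0210 f [0.93 0.23 2.32] t 12.57
0.02399999999999998
13.7917
```

Contact came at TCP z ≈ 0.0245, so the tips stand about 36 mm short of the reported TCP. The scene image agrees: 8.5 px at 226 px/m of height is about 38 mm. I'll press properly and photograph it while it's held down.

```bash
cat >> helpers.py <<'E'
def press2(x,y,a,zs,top=.029,snap=None,up=.11):
    o=[np.pi,0,yawfor([x,y,.10],a)]
    if np.hypot(*(env.observe()["tcp_pos"][:2]-[x,y]))>.01: env.move_pose([x,y,.10],o)
    env.move_straight([x,y,top],rate=.15); env.hold(.1); b=fz(8)
    for z in zs:
        env.move_straight([x,y,z],rate=.03); env.hold(.05); f=fz(8)-b; s=env.observe()
        print(f"z {z:.4f} tcp {s['tcp_pos'].round(4)} f {f.round(2)} t {s['t']:.2f}",flush=True)
        if f[2]>25: print("STOP");break
    if snap:
        c=wcal(); print("tcp-36mm in wrist",np.array(proj(c,s["tcp_pos"]+[0,0,.036])),"scene",proj(cams.get_calibration("scene"),s["tcp_pos"]+[0,0,.036]))
        w=cams.snapshot("wrist");a_=cams.snapshot("scene");cv2.imwrite(f"pics/{snap}.png",np.hstack([cv2.resize(w,(400,300)),cv2.resize(a_[120:270,240:440],(400,300))]))
    env.move_straight([x,y,top+.004],rate=.1); env.move_straight([x,y,up],rate=.2)
E
python3 - <<'E'
from helpers import *
press2(*PADS["L"],[.0205,.0175,.015],snap="p1",up=.08)
print(env.observe()["t"])
E
```

```text
z 0.0205 tcp [0.5132 0.2515 0.0208] f [1.45 0.24 2.73] t 15.38
z 0.0175 tcp [0.5129 0.2514 0.0176] f [1.54 0.51 3.62] t 15.82
z 0.0150 tcp [0.5128 0.2513 0.0151] f [1.56 0.5  4.79] t 16.25
tcp-36mm in wrist [281.38550957 270.61977005] scene [np.float64(337.54492085958964), np.float64(208.02795189511627)]
17.0667
```

View pics/p1.png

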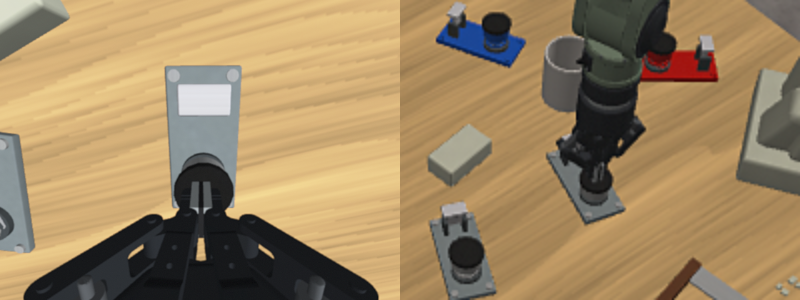

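The tip sits on the left pad's centre (wrist view near (203,195)) and the pad is visibly pressed, with about 4.8 N at roughly 10 mm. Next are the middle and right pads to the same depth.

Run:
```python
from helpers import *
for k in "MR":
    print(k); press2(*PADS[k],[.0205,.0175,.015],snap="p"+k,up=.08)
print(env.observe()["t"])
```

```text
M
z 0.0205 tcp [0.5128 0.0264 0.0211] f [0.63 0.15 6.15] t 19.44
z 0.0175 tcp [0.5128 0.0264 0.0184] f [-0.78  0.39  9.27] t 19.88
z 0.0150 tcp [0.5129 0.0264 0.0162] f [-1.59  0.36 12.49] t 20.31
tcp-36mm in wrist [281.53332904 270.68852229] scene [np.float64(272.79241856274103), np.float64(246.70250303676158)]
R
z 0.0205 tcp [ 0.5844 -0.2615  0.0211] f [ 2.08 -1.06  4.5 ] t 23.74
z 0.0175 tcp [ 0.5845 -0.2616  0.0183] f [ 2.26 -0.8   6.73] t 24.18
z 0.0150 tcp [ 0.5845 -0.2616  0.0161] f [ 1.56 -0.37  8.28] t 24.61
tcp-36mm in wrist [281.09433702 270.76166409] scene [np.float64(190.62098617557731), np.float64(327.25889986181176)]
25.425
```

Left needs about 3.6 N at half-way, right about 6 N and middle about 10 N, so the left mount is the softest. Now I'll push its tag until it seats, taking a look first from close by.

Run:
```python
from helpers import *
x,y=.4434,.2692; o=[np.pi,0,yawfor([x,y,.1],-.246)]
env.move_straight([*env.observe()["tcp_pos"][:2],.1])
env.move_pose([x,y,.10],o); env.move_straight([x,y,.029],rate=.15); env.hold(.1); b=fz(8)
z=.029
c=wcal(); print("tip pred px/1.4",np.array(proj(c,env.observe()["tcp_pos"]+[0,0,.036]))/1.4)
w=cams.snapshot("wrist")
while z>.006:
    z-=.002; env.move_straight([x,y,z],rate=.03); f=fz(3)-b; s=env.observe()
    print(f"z {z:.4f} tcp {s['tcp_pos'].round(4)} f {f.round(2)} t {s['t']:.2f}",flush=True)
    if f[2]>12: break
env.hold(.25); f=fz(5)-b; print(f.round(2)); v=cams.snapshot("wrist")
env.move_straight([x,y,.035],rate=.1); env.move_straight([x,y,.1],rate=.2)
a=cams.snapshot("scene"); print(env.observe()["t"])
cv2.imwrite("pics/t1.png",np.vstack([np.hstack([cv2.resize(w,(400,300)),cv2.resize(v,(400,300))]),np.hstack([cv2.resize(a[120:270,240:440],(400,300)),cv2.resize(cams.snapshot("wrist"),(400,300))])]))
```

```text
tip pred px/1.4 [201.04179018 193.35745053]
z 0.0270 tcp [0.4433 0.2692 0.027 ] f [-0.04 -0.08  0.27] t 28.89
z 0.0250 tcp [0.4433 0.2691 0.0249] f [-0.01 -0.34 -0.79] t 29.19
z 0.0230 tcp [0.4434 0.2692 0.0229] f [-0.07  0.    0.02] t 29.49
z 0.0210 tcp [0.4434 0.2692 0.0209] f [0.18 0.03 0.01] t 29.79
z 0.0190 tcp [0.4434 0.2692 0.0188] f [-0.05 -0.12  0.67] t 30.09
z 0.0170 tcp [0.4433 0.2692 0.0168] f [ 0.16 -0.1   0.23] t 30.39
z 0.0150 tcp [0.4434 0.2692 0.0148] f [-0.78 -0.72  0.23] t 30.69
z 0.0130 tcp [0.4434 0.2692 0.0129] f [ 0.34  0.15 -0.04] t 30.99
z 0.0110 tcp [0.4434 0.2692 0.0109] f [ 0.27  0.22 -0.07] t 31.29
z 0.0090 tcp [0.4434 0.2693 0.0094] f [-2.32 -0.72  6.48] t 31.59
z 0.0070 tcp [0.4433 0.2694 0.009 ] f [-7.18 -2.67 22.24] t 31.89
[-6.62 -2.31 22.51]
33.2333
```

View pics/t1.png

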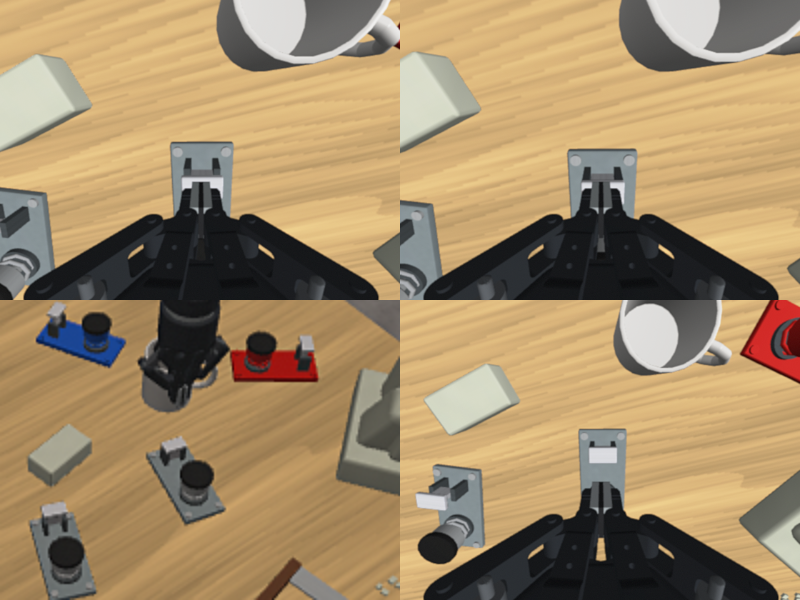

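The tip met no resistance until TCP 0.0094, then came up hard, and I'd expected about 3.5 N from 0.0225 on. I need to see whether the tag is really down and whether it was down earlier.

Run:
```python
from helpers import *
np.set_printoptions(precision=4,suppress=True)
env.move_pose([.50,.13,.2],[np.pi,0,yawfor([.5,.13,.2],-.246)])
c=wcal(); w=cams.snapshot("wrist"); S=cams.snapshot("scene"); T=cams.snapshot("top"); print(env.observe()["t"])
S0=cv2.imread("pics/scene0.png"); pR=cv2.imread("pics/pR.png")[:,400:]; 
g=lambda i,r:cv2.resize(i,(400,300),interpolation=cv2.INTER_CUBIC)
cv2.imwrite("pics/cmp.png",np.vstack([np.hstack([g(S0[170:230,300:380],0),g(pR[100:220,120:280],0)]),np.hstack([g(S[170:230,300:380],0),g(w,0)])]))
cv2.imwrite("pics/top1.png",T);cv2.imwrite("pics/wlast.png",w);cv2.imwrite("pics/scene1.png",S)
for n,i in(("before",S0),("after",S)): print(n,blob(i,(327,190),i.min(2)>150))
```

```text
34.1833
before (array([327.0588, 188.4314]), array([321, 185,  13,   7,  51], dtype=int32))
after (array([326.5283, 191.6415]), array([321, 188,  12,   8,  53], dtype=int32))
```

View pics/cmp.png

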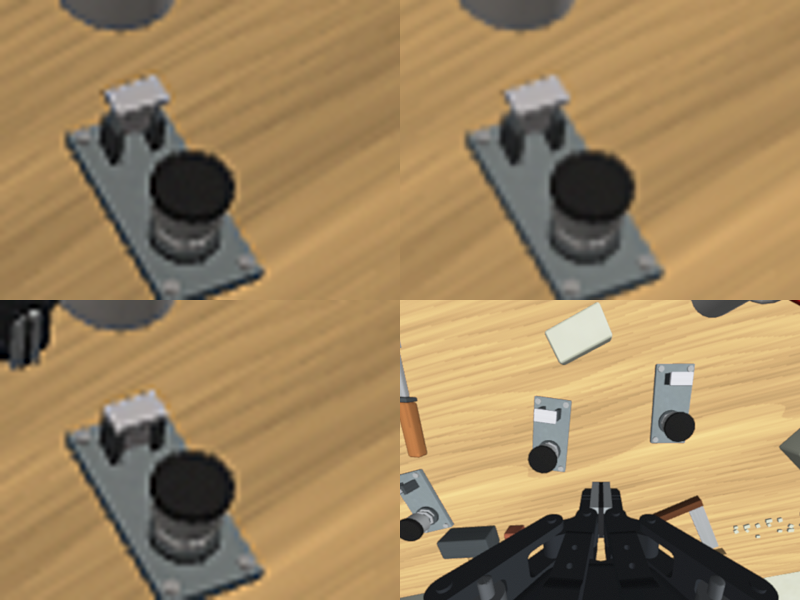

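The left tag was still up while the right pad was being pressed (top right), and it is now 3.2 px lower, about 14.5 mm. So it is seated, and in the right order. Last check is that nothing else moved, then I hand in.

Run:
```python
from helpers import *
np.set_printoptions(precision=1,suppress=True)
A,B=cv2.imread("pics/top0.png"),cv2.imread("pics/top1.png")
A2,B2=cv2.imread("pics/scene0.png"),cv2.imread("pics/scene1.png")
for n,p in dict(L=(220,193),M=(311,195),R=(427,170),hammer=(398,142)).items():
    print(n,*[blob(i,p,i.max(2)<62)[0] for i in(A,B)])
for n,p in dict(Ltag=(212,220),Mtag=(300,222),Rtag=(427,198),offcut=(281,131),mug=(177,267)).items():
    print(n,*[blob(i,p,i.min(2)>165)[0] for i in(A,B)])
for n,p in dict(Mtag=(267,227),Rtag=(177,305)).items():
    print("scene",n,*[blob(i,p,i.min(2)>150)[0] for i in(A2,B2)])
s=env.observe();print(s["t"],s["contact_force"])
d=cv2.absdiff(A,B).max(2)>40; cv2.imwrite("pics/diff.png",np.where(d[...,None],[0,0,255],B).astype(np.uint8))
```

```text
L [219.6 192.6] [218.3 192.5]
M [311.1 195.1] [313.  194.5]
R [427.2 169.6] [427.3 169.5]
hammer [394.3 149.8] [396.6 151.2]
Ltag [211.4 220.3] [212.  221.2]
Mtag [299.9 221.6] [212.  221.2]
Rtag [427.5 197.7] [428.2 198.1]
offcut [277.9 126.7] [212.  221.2]
mug [169.1 267.7] [174.9 266.5]
scene Mtag [266.7 224.1] [266.7 224.1]
scene Rtag [175.6 303.6] [175.7 303.7]
34.1833 [-0.  -0.6  0.2]
```

View pics/diff.png

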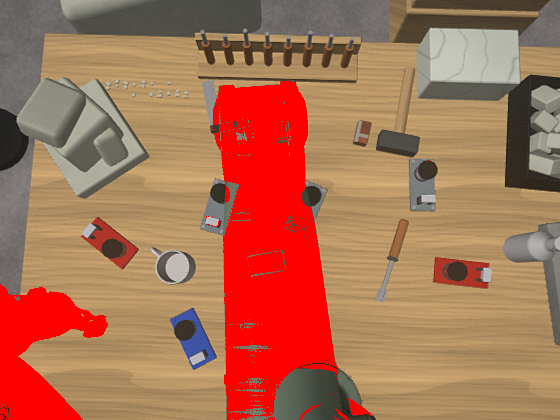

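The only changes are the arm itself, what it hides, and the left tag at (212,221). The scene view has the middle and right tags unmoved, and nothing is touching the robot.

```bash
python3 -c "
from helpers import *
env.sign_off(); print(env.observe()['t'])"
```

```text
the job is handed in; nothing more can be done
the job is handed in; nothing more can be done
```

I pressed the three pads from left to right, found the left mount softest, pushed its tag fully down, and handed the job in at about 34 s. No verdict was reported.

| Pad | Force at half-way (interpolated) | Depth pressed (est. from force) |
|---|---|---|
| Left | about 3.6 N | about 10 mm |
| Middle | about 10 N | about 9 mm |
| Right | about 6 N | about 9.5 mm |

**Last checks:**
- **Left tag:** it was still up during the right-hand press. It then dropped 3.2 px in the scene view, about 14 mm, and bore 22 N against a hard stop.
- **Other tags:** the middle and right tags are unmoved in the scene view (within 0.1 px).
- **Surroundings:** the before/after top view shows no visible change other than the arm and the left tag. The arm hid part of that view, including the offcut and the stone wedge, so I did not check those two there. The wrist picture taken from the same place shows the wedge but I did not measure it.
- **Contact:** the robot was touching nothing before hand-in.

**Disagreements:**
- **Tip height:** the fingertips stood about 36 mm short of the reported TCP, so my first left descents met only air. I then set the pressing height from contact force and from the pictures.
- **Tag force:** I saw no 3.5 N sliding resistance while the tag went down, only the hard stop at the seated height. I did not find out why; that it is down rests on the pictures and the hard stop.

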